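# Hang the casting pots over their moulds

## Task

Load the kiln shelf for casting: move the four clay reservoir pots from the drying rack to the row of bridges over the moulds, hanging each pot upright by its collar in the one bridge whose hole fits it, the collar resting flat on the plate. The medium pot is nested in the large one: lift it out on its own, leaving the large pot standing on the rack. Clay is brittle, so do not drop any pot.

Things in the scene. Friction and masses are not known exactly. Their poses are not given: they have to be found in the camera images.
- pot_large: the large terracotta reservoir pot, like a flower pot, upright, 58 mm high: cylindrical collar 62 mm across, 15 mm tall at the top; tapering body 53 mm across under the collar, 38 mm at the foot. Origin: centre of underside, z up. Under 0.2 kg; 25 N grip holds it. At the start the medium pot is nested in it.
- pot_medium: the medium terracotta reservoir pot, like a flower pot, upright, 52 mm high: cylindrical collar 55 mm across, 15 mm tall at the top; tapering body 46 mm across under the collar, 31 mm at the foot. Origin: centre of underside, z up. Under 0.2 kg; 25 N grip holds it. At first nested in the large pot, collar on its rim, underside 21 mm above the large pot's; that rim stands out 3.5 mm.
- pot_small: the small terracotta reservoir pot, like a flower pot, upright, 46 mm high: cylindrical collar 48 mm across, 15 mm tall at the top; tapering body 39 mm across under the collar, 24 mm at the foot. Origin: centre of underside, z up. Under 0.2 kg; 25 N grip holds it.
- pot_tiny: the tiny terracotta reservoir pot, like a flower pot, upright, 40 mm high: cylindrical collar 41 mm across, 15 mm tall at the top; tapering body 32 mm across under the collar, 18 mm at the foot. Origin: centre of underside, z up. Under 0.2 kg; 25 N grip holds it.
- stand_large: fixed white bridge for the large pot: plate 78 x 78 mm on four posts, with a hole 57 mm across over a grey mould. Origin: under the hole's centre, at the posts' feet; plate top 66 mm above it. The large pot hangs here by its collar, underside 23 mm above the origin. The bridges stand in a row along their y axis, 86 mm apart, in any order, with finger room along x.
- stand_medium: fixed white bridge for the medium pot: plate 78 x 78 mm on four posts, with a hole 50 mm across over a grey mould. Origin: under the hole's centre, at the posts' feet; plate top 66 mm above it. The medium pot hangs here by its collar, underside 29 mm above the origin. The bridges stand in a row along their y axis, 86 mm apart, in any order, with finger room along x.
- stand_small: fixed white bridge for the small pot: plate 78 x 78 mm on four posts, with a hole 43 mm across over a grey mould. Origin: under the hole's centre, at the posts' feet; plate top 66 mm above it. The small pot hangs here by its collar, underside 35 mm above the origin. The bridges stand in a row along their y axis, 86 mm apart, in any order, with finger room along x.
- stand_tiny: fixed white bridge for the tiny pot: plate 78 x 78 mm on four posts, with a hole 36 mm across over a grey mould. Origin: under the hole's centre, at the posts' feet; plate top 66 mm above it. The tiny pot hangs here by its collar, underside 41 mm above the origin. The bridges stand in a row along their y axis, 86 mm apart, in any order, with finger room along x.
- drying_rack: fixed wooden drying rack, 92 (x) by 272 mm (y); origin under its centre, slat tops 30 mm above it, fences up to 42 mm. The pots stand on the slats in a row along y, 83 mm apart, in any order (large and medium share a place): finger room across the row (along x), little between the pots. Behind the work a fixed drawer tower 0.47 m tall fills x over 0.67 m, y 0.04 to 0.30 m.

How it is judged:
By the outcome, as a careful person would: the job done as asked, in the order asked, and still so for the second after the job is handed in, with the robot touching nothing.
It also fails if it takes over 123 s, if anything falls off the work surface, if the arm or the gripper's body presses on something with over 40 N, if the wrist force passes 120 N, or if a joint passes its speed limit or range.

## Robot

A 6-joint arm with a two-finger parallel gripper is mounted at the origin on a cart in front of the work surface, level with it; the furniture and walls round the work are solid. World frame = base frame: x ahead of the robot, y to its left, z up, the work surface at z = 0. Lengths are in m, angles in rad, forces in N, time in s.
With the tool pointing down it reaches from about 0.4 to 0.825 m from the base axis. Payload 7 kg.
Tool frame: the origin (TCP) lies midway between the tips of the shut fingers; the grasp point (between the pads) lies 19 mm behind it (ctrl.grip_depth is the z of the grasp point in the tool frame, in m); z points along the fingers, y is the line along which they close (so a half turn about z gives the same grasp; the last joint's range is limited). The gripper opens to 88 mm and grips with 3 to 60 N. Pads are 19 mm wide; open, the fingers measure 130 mm over their backs; the gripper's body (78 mm by 193 mm) begins 47 mm behind the grasp point.
Start: joints at [1.62, 0.359, 0.012, 0, -1.224, -0.288], TCP at [0.16, 0.656, 0.227] pointing down, gripper open.
Joint ranges: [-3.07, 3.07], [-1.43, 2.12], [-1.02, 1.25], [-3.03, 1.67], [-3.05, -0], [-3.03, 3.03]. Speed limits (rad/s): [2.39, 2.39, 3.01, 3.14, 3.14, 3.14].

## Interface

Orientations are given as a unit quaternion [w, x, y, z].
In Python, from workcell import ctrl gives the robot as it stands.
- The arm moves only by the shell command python3 -m creep 'ROWS' [OPENING] [FORCE]. ROWS is text: rows parted by semicolons, each of 4 numbers parted by spaces: the shift along the tool's x, y, z each as a share of 2 cm, from -1 to 1, then the turn about the tool's z as a share of 10 degrees, from -1 to 1. In form: tx ty tz turn; .... A call has 1 to 10 rows; each row shifts and turns the commanded pose from where the row before left it, along the tool's axes as they then stand; what a row does not reach is not made up. A row lasts 1/8 s, in which the tool goes at most 62.5 mm and 10.7 degrees, less where a joint would pass 70% of its speed; a pose out of reach is approached as far as the arm can. A call with a number of a shift or a turn outside -1 to 1 is refused whole. A call with a gripper value outside its range is refused whole. OPENING is the opening, from 0 (shut) to 1 (fully open), set as the call begins (- or left out, the last holds). The fingers move at their own pace and stop on an object; FORCE is the grip in N (left out, the last holds). Time passes only in rows, so rows that do not move let the fingers close. It gives the time, the measured TCP pose, the force, the opening and the grip force at its end, in the units of the state.
- ctrl.get_obs(): the state, without advancing time (a new reading comes with each control period).
- ctrl.grab_frame(name): name is "side" or "top"; returns a dict with "img" (420x560x3 uint8, red, green, blue), "K" (3x3 intrinsics, pixels), "origin" and "attitude" of the camera in the world. Camera axes: x right, y up, looking along -z (the intrinsics and any distortion apply to the point x, -y, -z); pixel columns grow to the right and rows downward; lengths in m; the calibration is good to about 2 mm. A picture is of the moment at which its call begins. There is no depth.
- ctrl.finish_job(): hands the job in; it is judged then, once.
The state is a dict: "clock": time; "joint_positions": joint angles; "qd": joint speeds; "joint_torque": joint torques, N m; "tool_pos": TCP position; "eef_rot": TCP orientation; "ft_force": force on the tool from outside, world axes, zero at the start; "ft_torque": the same for the moment, N m; "opening": finger opening in m; "finger_force": force on a finger pad.
Only numpy, scipy, OpenCV 4.12 (cv2) and the standard library are available. Lean on these libraries where they do the work, as an engineer would, in place of code of your own. Each camera call takes 0.05 s, during which the arm holds its last target. There are 200 camera calls.

## Working session

There is one attempt and no reset: what is moved stays moved. The work goes in short steps, Python scripts to look and compute and a shell command to move; the robot and the scene stay as the last step left them, time stands still between calls to the robot, and variables do not carry over. Pictures are saved under pics/ and viewed, at most 14 in all, crops included, and the job is handed in when it is done.

```bash
mkdir -p pics; ls; python3 - <<'E'
from workcell import ctrl
import cv2
o=ctrl.get_obs(); print({k:o[k] for k in ("clock","tool_pos","eef_rot","opening","ft_force")}, ctrl.grip_depth)
for n in("side","top"):
    f=ctrl.grab_frame(n); cv2.imwrite(f"pics/{n}0.png",f["img"][:,:,::-1]); print(n,[ (k,f[k]) for k in f if k!="img"])
E
```

```text
pics
{'clock': 0.0, 'tool_pos': array([0.15955919, 0.65537781, 0.22561013]), 'eef_rot': array([ 8.21570450e-04,  9.92871301e-01, -1.19188519e-01, -3.32945820e-05]), 'opening': 0.08767766269496453, 'ft_force': array([-0.22452827,  0.6990361 , -0.97542747])} -0.0188
side [('K', array([[446.0753777 ,   0.        , 276.66571811],
       [  0.        , 446.0753777 , 208.19889891],
       [  0.        ,   0.        ,   1.        ]])), ('origin', array([0.35691732, 0.74732168, 0.68823204])), ('attitude', array([-0.08796184, -0.04310243,  0.39493998,  0.91346993]))]
top [('K', array([[419.9672061 ,   0.        , 282.50578589],
       [  0.        , 419.9672061 , 207.16803513],
       [  0.        ,   0.        ,   1.        ]])), ('origin', array([0.43372296, 0.06536011, 1.00428059])), ('attitude', array([ 0.71458728,  0.02482697, -0.02696199, -0.69858549]))]
```

View pics/side0.png

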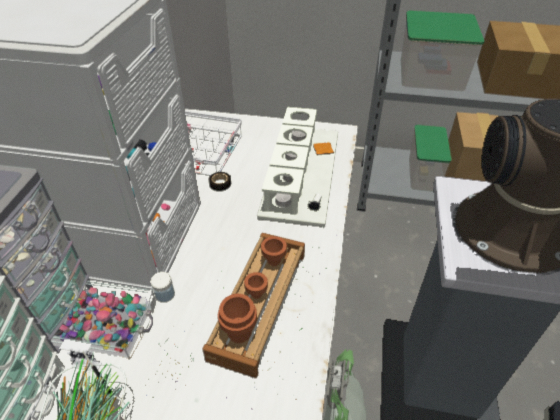

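View pics/top0.png

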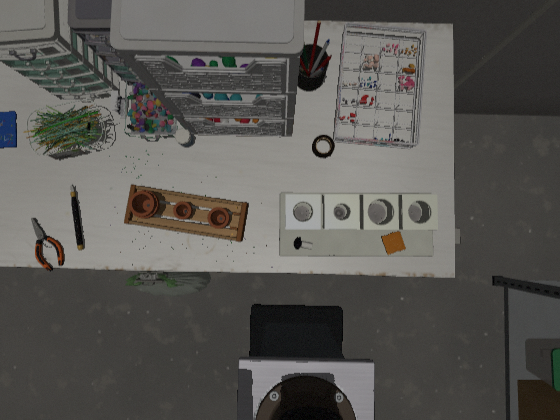

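Top view: pots sit at about (145,203) large+medium, (183,211) and (220,217) on a slightly turned rack. The bridge holes are near (302,211), (341,212), (381,211) and (419,212). I'll enlarge these next.

```bash
cat > h.py <<'E'
import numpy as np, cv2
from workcell import ctrl
from scipy.spatial.transform import Rotation as R
def rot(q): return R.from_quat([*q[1:],q[0]]).as_matrix()
def ray(f,u,v,z):
    d=np.linalg.inv(f["K"])@[u,v,1]; d=rot(f["attitude"])@(d*[1,-1,-1])
    o=f["origin"]; return o+d*(z-o[2])/d[2]
def proj(f,p):
    c=rot(f["attitude"]).T@(np.asarray(p,float)-f["origin"]); c=f["K"]@(c*[1,-1,-1]); return c[:2]/c[2]
def circ(f,c,r,z,n=48):
    a=np.linspace(0,2*np.pi,n); return np.array([proj(f,[c[0]+r*np.cos(t),c[1]+r*np.sin(t),z]) for t in a])
def crop(f,x,y,w,h,s,name,polys=()):
    im=cv2.resize(f["img"][y:y+h,x:x+w,::-1],None,fx=s,fy=s,interpolation=cv2.INTER_CUBIC)
    for p in polys: cv2.polylines(im,[np.int32((p-[x,y]+.5)*s)],False,(0,255,0),1)
    cv2.imwrite(name,im)
def delta(p,yaw=None):
    "shift to world p in tool axes, units of 2cm; from measured pose"
    o=ctrl.get_obs(); return rot(o["eef_rot"]).T@(np.asarray(p)-o["tool_pos"])/.02
E
python3 - <<'E'
from h import *
f=ctrl.grab_frame("top")
a=cv2.resize(f["img"][175:245,118:258,::-1],None,fx=5,fy=4.2*5/4.2,interpolation=cv2.INTER_CUBIC)[:290]
b=cv2.resize(f["img"][185:240,275:445,::-1],None,fx=4.7,fy=4.7,interpolation=cv2.INTER_CUBIC)
b=b[:, :800]; a=cv2.copyMakeBorder(a,0,0,0,b.shape[1]-a.shape[1],cv2.BORDER_CONSTANT)
cv2.imwrite("pics/c1.png",np.vstack([a,b])); print(a.shape,b.shape)
E
```

```text
(290, 799, 3) (258, 799, 3)
```

View pics/c1.png

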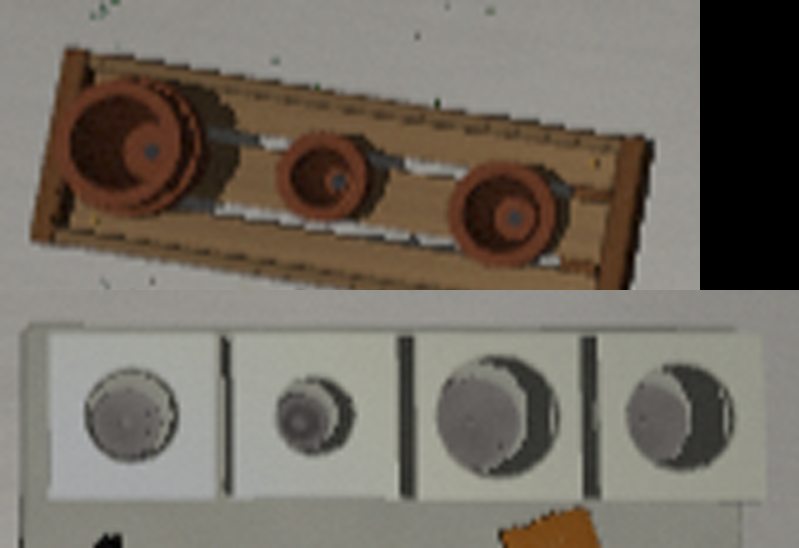

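Bridges from +y to -y are small, tiny, large, medium, and the rack holds large+medium, tiny, small from +y to -y. Now I'll get positions and check heights against the side view.

```bash
python3 - <<'E'
from h import *
f=ctrl.grab_frame("top"); s=ctrl.grab_frame("side")
H={'small':(132,415,.0215),'tiny':(315,415,.018),'large':(499,416,.0285),'medium':(680,417,.025)}
P={'medium':(122,146,.103,.0275),'tiny':(323,176,.070,.0205),'small':(502,213,.076,.024)}
polyS=[];polyT=[]
for z in(.066,.08):
    cs=[ray(f,275+(x+.5)/4.7-.5,185+(y-290+.5)/4.7-.5,z) for x,y,r in H.values()]
    c=np.array(cs); print(z,c[:,:2].round(4).tolist(),np.linalg.norm(np.diff(c,axis=0),axis=1).round(4))
    polyS+=[circ(s,c,r,z) for c,(x,y,r) in zip(cs,H.values())]
for n,(x,y,z,r) in P.items():
    c=ray(f,118+(x+.5)/5-.5,175+(y+.5)/5-.5,z); print(n,c.round(4)); polyS.append(circ(s,c,r,z))
crop(s,200,95,140,140,4,"pics/a.png",polyS); crop(s,190,225,130,140,4,"pics/b.png",polyS)
a=cv2.imread("pics/a.png");b=cv2.imread("pics/b.png"); cv2.imwrite("pics/c2.png",np.hstack([a[:, 200:480],b]))
E
```

```text
0.066 [[0.4946, 0.0179], [0.4966, -0.0693], [0.4981, -0.157], [0.4996, -0.2434]] [0.0872 0.0878 0.0864]
0.08 [[0.4937, 0.0186], [0.4956, -0.0673], [0.4971, -0.1537], [0.4986, -0.2388]] [0.0859 0.0865 0.0851]
medium [0.5003 0.3656 0.103 ]
tiny [0.4913 0.2866 0.07  ]
small [0.4764 0.2054 0.076 ]
```

View pics/c2.png

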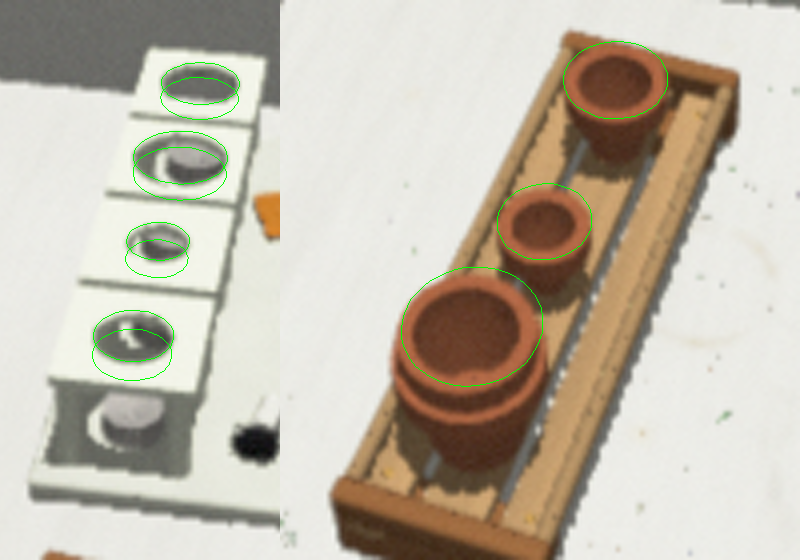

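```bash
python3 -m creep '0 0 0 1;0 0 0 1;0 0 0 1;0 0 0 1;0 0 0 1;0 0 0 1;0 0 0 1;0 0 0 1;0 0 0 .48' 1 25
python3 -m creep '.6 -1 0 0;.6 -1 0 0;.6 -1 0 0;.6 -1 0 0;.6 -1 0 0;.6 -1 0 0;.6 -1 0 0;.6 -1 0 0;.6 -1 0 0;.6 -1 0 0'
python3 -m creep '.6 -1 0 0;.6 -1 0 0;.6 -1 0 0;.6 -1 0 0;.6 -1 0 0;.6 -1 0 0;.6 -1 0 0;.6 -1 0 0;0 0 0 0;0 0 0 0'
python3 - <<'E'
from h import *
print(delta([.501,.369,.15]), rot(ctrl.get_obs()["eef_rot"]).round(3))
E
```

```text
clock: 1.38
tool_pos: [0.1596, 0.6557, 0.2264]
eef_rot: [-0.0, -0.651, 0.759, -0.0]
ft_force: [0.1, 0.7, -1.0]
opening: 0.0875
finger_force: 0.0
clock: 2.62
tool_pos: [0.341, 0.5067, 0.2265]
eef_rot: [0.0, -0.653, 0.757, -0.0]
ft_force: [0.2, -0.3, -0.9]
opening: 0.0873
finger_force: 0.0
clock: 3.88
tool_pos: [0.484, 0.3888, 0.2265]
eef_rot: [-0.0, -0.653, 0.758, 0.0]
ft_force: [-1.1, 0.4, 0.1]
opening: 0.0879
finger_force: 0.0
[ 0.85346584 -0.98691556  3.82353016] [[-0.148 -0.989 -0.   ]
 [-0.989  0.148 -0.   ]
 [ 0.     0.    -1.   ]]
```

```bash
python3 -m creep '.85 -1 1 0;0 0 1 0;0 0 1 0;0 0 1 0;0 0 .6 0;0 0 0 0;0 0 0 0'
cat >> h.py <<'E'
def look(name,c,half=(45,34),polys3=()):
    "both views around world point c, with world circles (c,r,z) drawn"
    ims=[]
    for n in("top","side"):
        f=ctrl.grab_frame(n); u,v=np.int32(proj(f,c)); x=max(0,u-half[0]);y=max(0,v-half[1])
        s=390/(2*half[0]) 
        crop(f,x,y,2*half[0],2*half[1],s,"pics/t.png",[circ(f,p,r,z) for p,r,z in polys3]); ims.append(cv2.imread("pics/t.png"))
    h=min(i.shape[0] for i in ims); cv2.imwrite(name,np.hstack([i[:h] for i in ims]))
E
python3 - <<'E'
from h import *
o=ctrl.get_obs(); print(delta([.501,.369,.091]))
look("pics/d1.png",[.501,.369,.1],(40,45),[([.501,.369],.0275,.103),(o["tool_pos"],.004,o["tool_pos"][2])])
E
```

```text
clock: 4.75
tool_pos: [0.5014, 0.3698, 0.1354]
eef_rot: [0.001, -0.653, 0.757, -0.0]
ft_force: [0.6, -0.6, 0.6]
opening: 0.0876
finger_force: 0.0
[0.04652884 0.01552374 2.21876885]
```

View pics/d1.png

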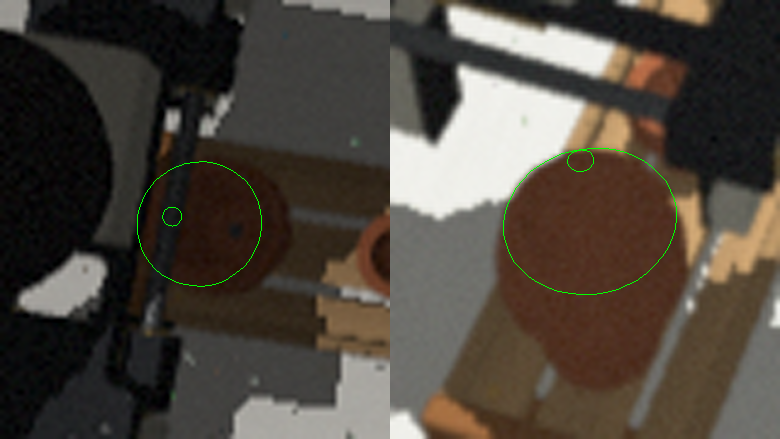

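The pot rim matches the circle in the side view and lies between the fingers, so I descend and grip.

```bash
python3 -m creep '0 0 1 0;0 0 .6 0;0 0 .4 0;0 0 .2 0;0 0 0 0' && python3 -m creep '0 0 0 0;0 0 0 0;0 0 0 0;0 0 0 0;0 0 0 0;0 0 0 0' .4 25
```

```text
clock: 5.48
tool_pos: [0.5012, 0.3693, 0.0905]
eef_rot: [-0.0, -0.653, 0.757, -0.0]
ft_force: [0.3, 0.1, 0.3]
opening: 0.0876
finger_force: 0.0
clock: 6.22
tool_pos: [0.5013, 0.3694, 0.0907]
eef_rot: [0.0, -0.653, 0.757, -0.0]
ft_force: [0.5, -0.1, 1.0]
opening: 0.0544
finger_force: 25.0
```

```bash
python3 -m creep '0 0 -.3 0;0 0 -.5 0;0 0 -1 0;0 0 -1 0;0 0 -1 0;0 0 -1 0;0 0 -1 0;0 0 0 0;0 0 0 0'
python3 - <<'E'
from h import *
o=ctrl.get_obs(); t=o["tool_pos"]
look("pics/d2.png",[.501,.369,.12],(45,60),[([.501,.369],.031,.088),(t,.0275,t[2]+.012)])
E
```

```text
clock: 7.35
tool_pos: [0.5007, 0.369, 0.206]
eef_rot: [-0.0, -0.653, 0.758, 0.0]
ft_force: [0.1, 0.5, -1.7]
opening: 0.0544
finger_force: 25.0
```

View pics/d2.png

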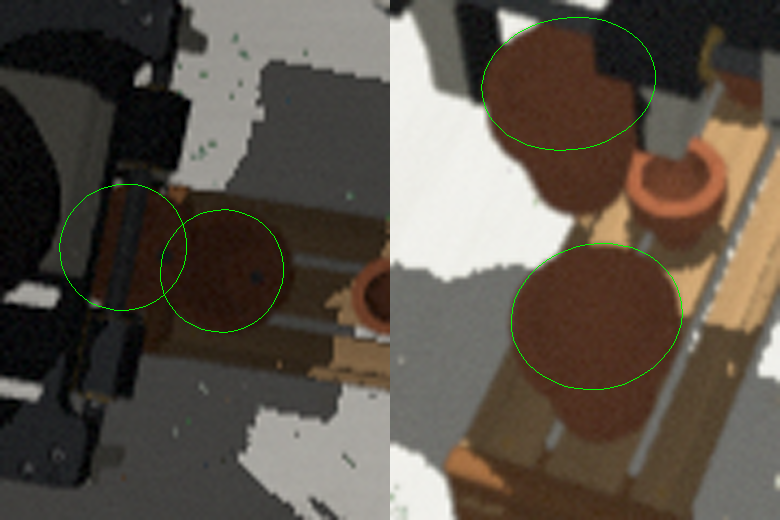

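Medium is lifted alone and large stays standing. Next, carry it to the medium bridge.

```bash
for i in 1; do python3 -m creep '0 0 0 -.96;.5 0 0 0;1 .02 0 0;1 .02 0 0;1 .02 0 0;1 .02 0 0;1 .02 0 0;1 .02 0 0;1 .02 0 0;1 .02 0 0'
python3 -m creep '1 .02 0 0;1 .02 0 0;1 .02 0 0;1 .02 0 0;1 .02 0 0;1 .02 0 0;1 .02 0 0;1 .02 0 0;1 .02 0 0;1 .02 0 0'
python3 -m creep '1 .02 0 0;1 .02 0 0;1 .02 0 0;1 .02 0 0;1 .02 0 0;1 .02 0 0;1 .02 0 0;1 .02 0 0;1 .02 0 0;1 .02 0 0'; done
python3 -m creep '1 .02 0 0;.8 .02 0 0;0 0 0 0;0 0 0 0'
python3 - <<'E'
from h import *
o=ctrl.get_obs(); print(delta([.4986,-.2388,.13]), rot(o["eef_rot"]).round(3)[:,1])
E
```

```text
clock: 8.7
tool_pos: [0.5013, 0.198, 0.2066]
eef_rot: [-0.0, 0.714, -0.7, 0.0]
ft_force: [-0.7, 0.2, -0.6]
opening: 0.0541
finger_force: 25.0
clock: 9.95
tool_pos: [0.5011, -0.0021, 0.2065]
eef_rot: [-0.0, 0.714, -0.7, 0.0]
ft_force: [0.4, -0.6, -1.6]
opening: 0.0543
finger_force: 25.0
clock: 11.2
tool_pos: [0.5007, -0.2021, 0.2065]
eef_rot: [0.0, 0.714, -0.7, -0.0]
ft_force: [-0.1, -0.3, -0.6]
opening: 0.0537
finger_force: 25.0
clock: 11.7
tool_pos: [0.5008, -0.2368, 0.2065]
eef_rot: [-0.0, 0.714, -0.7, -0.0]
ft_force: [0.0, -0.1, -1.3]
opening: 0.0546
finger_force: 25.0
[0.09986521 0.11377578 3.82394313] [-1.    -0.019  0.   ]
```

```bash
python3 -m creep '.1 .1 1 0;0 0 1 0;0 0 1 0;0 0 1 0;0 0 0 0;0 0 0 0'
python3 - <<'E'
from h import *
o=ctrl.get_obs(); t=o["tool_pos"]; c=[.4986,-.2388]
look("pics/d3.png",[*c,.1],(32,40),[(c,.025,.08),(t,.0275,t[2]+.012),(t,.0155,t[2]-.04)])
E
```

```text
clock: 12.45
tool_pos: [0.4996, -0.2387, 0.1274]
eef_rot: [-0.0, 0.714, -0.7, 0.0]
ft_force: [0.7, -0.3, -0.5]
opening: 0.054
finger_force: 25.0
```

View pics/d3.png

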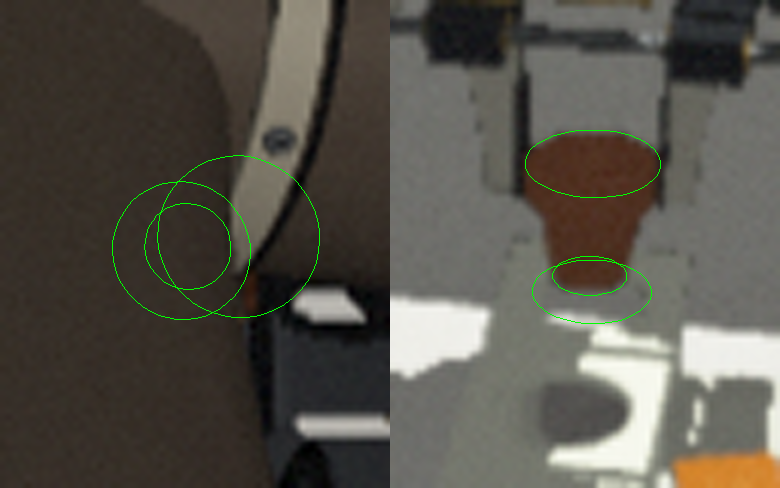

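The pot hangs straight, its projected rim and foot match the side view, and it's centred over the hole. I'll lower in steps, watching the force.

```bash
python3 -m creep '0 .05 .7 0;0 0 .5 0;0 0 0 0' ; python3 -m creep '0 0 .4 0;0 0 .3 0;0 0 0 0;0 0 0 0'
```

```text
clock: 12.92
tool_pos: [0.4971, -0.2387, 0.1012]
eef_rot: [0.001, 0.714, -0.7, -0.001]
ft_force: [0.1, -0.5, -0.7]
opening: 0.0544
finger_force: 25.0
clock: 13.42
tool_pos: [0.4981, -0.2389, 0.0886]
eef_rot: [0.0, 0.714, -0.7, 0.0]
ft_force: [-1.6, 0.3, -1.4]
opening: 0.0542
finger_force: 25.0
```

```bash
python3 -m creep '0 0 .15 0;0 0 0 0'; python3 -m creep '0 0 .1 0;0 0 0 0';python3 -m creep '0 0 .05 0;0 0 0 0'
```

```text
clock: 13.68
tool_pos: [0.4979, -0.2388, 0.0855]
eef_rot: [0.0, 0.714, -0.7, -0.0]
ft_force: [0.2, 0.2, -1.4]
opening: 0.0544
finger_force: 25.0
clock: 13.92
tool_pos: [0.4979, -0.2389, 0.0834]
eef_rot: [0.0, 0.714, -0.7, -0.0]
ft_force: [0.1, 0.8, -1.2]
opening: 0.0542
finger_force: 25.0
clock: 14.18
tool_pos: [0.4981, -0.2389, 0.0827]
eef_rot: [-0.0, 0.714, -0.7, 0.0]
ft_force: [-0.6, 0.2, 1.6]
opening: 0.0537
finger_force: 25.0
```

```bash
python3 -m creep '0 0 .05 0;0 0 0 0'; python3 -m creep '0 0 0 0;0 0 0 0;0 0 0 0;0 0 0 0' .75; python3 -m creep '0 0 -.3 0;0 0 -1 0;0 0 -1 0;0 0 -1 0;0 0 -1 0;0 0 -1 0;0 0 -.3 0;0 0 0 0' 1
python3 - <<'E'
from h import *
c=[.498,-.2388]
look("pics/d4.png",[*c,.09],(28,35),[(c,.0275,.095)])
E
```

```text
clock: 14.42
tool_pos: [0.4982, -0.2389, 0.0826]
eef_rot: [-0.0, 0.714, -0.7, 0.0]
ft_force: [-3.6, 2.2, 9.4]
opening: 0.0542
finger_force: 25.0
clock: 14.92
tool_pos: [0.498, -0.2389, 0.0814]
eef_rot: [0.0, 0.714, -0.7, -0.0]
ft_force: [0.3, 0.3, -0.2]
opening: 0.0659
finger_force: 0.0
clock: 15.92
tool_pos: [0.498, -0.2388, 0.1937]
eef_rot: [-0.0, 0.714, -0.7, 0.0]
ft_force: [-0.0, 0.4, 0.3]
opening: 0.0883
finger_force: 0.0
```

View pics/d4.png

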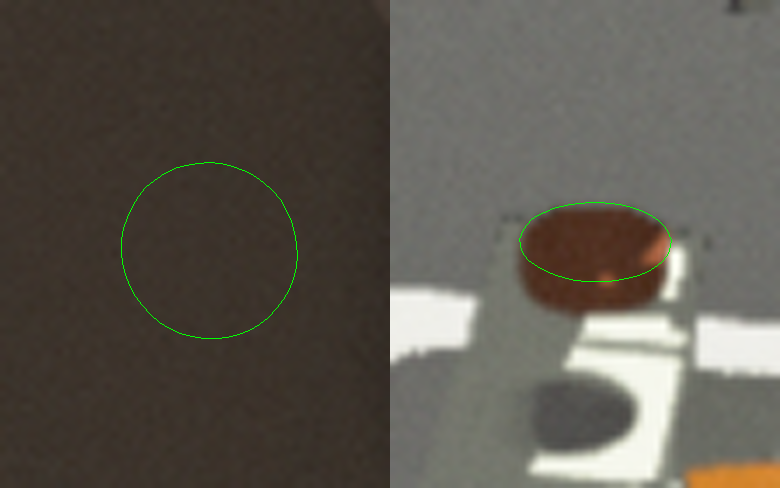

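Medium hangs flat on its bridge. Back for the large pot.

```bash
python3 -m creep '-1 -.02 0 0;-1 -.02 0 0;-1 -.02 0 0;-1 -.02 0 0;-1 -.02 0 0;-1 -.02 0 0;-1 -.02 0 0;-1 -.02 0 0;-1 -.02 0 0;-1 -.02 0 0'
python3 -m creep '-1 -.03 0 0;-1 -.03 0 0;-1 -.03 0 0;-1 -.03 0 0;-1 -.03 0 0;-1 -.03 0 0;-1 -.03 0 0;-1 -.03 0 0;-1 -.03 0 0;-1 -.03 0 0'
python3 -m creep '-1 -.02 0 0;-1 -.02 0 0;-1 -.02 0 0;-1 -.02 0 0;-1 -.02 0 0;-1 -.02 0 0;-1 -.02 0 0;-1 -.02 0 0;-1 -.02 0 0;-1 -.02 0 0'
python3 -m creep '-.4 -.02 0 0;0 0 0 .96;0 0 1 0;0 0 1 0;0 0 1 0;0 0 0 0;0 0 0 0'
python3 - <<'E'
from h import *
print(delta([.501,.369,.076]), rot(ctrl.get_obs()["eef_rot"]).round(3)[:,1])
E
```

```text
clock: 17.27
tool_pos: [0.4976, -0.0383, 0.1927]
eef_rot: [0.001, 0.714, -0.7, -0.0]
ft_force: [-0.8, -0.1, 0.6]
opening: 0.0878
finger_force: 0.0
clock: 18.52
tool_pos: [0.5002, 0.1626, 0.1935]
eef_rot: [0.0, 0.714, -0.7, -0.0]
ft_force: [0.5, 0.5, -0.1]
opening: 0.0877
finger_force: 0.0
clock: 19.77
tool_pos: [0.5003, 0.3626, 0.1935]
eef_rot: [0.0, 0.714, -0.7, 0.0]
ft_force: [0.2, 0.2, 0.1]
opening: 0.0876
finger_force: 0.0
clock: 20.65
tool_pos: [0.501, 0.3696, 0.1344]
eef_rot: [0.0, -0.653, 0.757, -0.0]
ft_force: [0.4, -0.3, 0.1]
opening: 0.0876
finger_force: 0.0
[ 0.02946428 -0.00339871  2.91815746] [-0.989  0.147 -0.001]
```

```bash
python3 -m creep '0 0 1 0;0 0 1 0;0 0 .6 0;0 0 .3 0;0 0 0 0' && python3 -m creep '0 0 0 0;0 0 0 0;0 0 0 0;0 0 0 0;0 0 0 0' .45 25 && python3 -m creep '0 0 -.3 0;0 0 -.5 0;0 0 -1 0;0 0 -1 0;0 0 -1 0;0 0 -1 0;0 0 -1 0;0 0 -.7 0;0 0 0 0'
```

```text
clock: 21.28
tool_pos: [0.5007, 0.3694, 0.0757]
eef_rot: [0.0, -0.653, 0.757, -0.0]
ft_force: [0.3, -0.2, -0.1]
opening: 0.0876
finger_force: 0.0
clock: 21.9
tool_pos: [0.5007, 0.3695, 0.0759]
eef_rot: [0.0, -0.653, 0.757, 0.0]
ft_force: [0.0, 0.0, 3.9]
opening: 0.0612
finger_force: 25.0
clock: 23.02
tool_pos: [0.5009, 0.3697, 0.2068]
eef_rot: [0.001, -0.653, 0.757, 0.0]
ft_force: [-0.0, 0.0, -1.2]
opening: 0.0613
finger_force: 25.0
```

```bash
python3 -m creep '0 0 0 -.96;.5 0 0 0;1 .03 0 0;1 .03 0 0;1 .03 0 0;1 .03 0 0;1 .03 0 0;1 .03 0 0;1 .03 0 0;1 .03 0 0'
python3 -m creep '1 .03 0 0;1 .03 0 0;1 .03 0 0;1 .03 0 0;1 .03 0 0;1 .03 0 0;1 .03 0 0;1 .03 0 0;1 .02 0 0;1 .02 0 0'
python3 -m creep '1 .02 0 0;1 .02 0 0;1 .02 0 0;1 .02 0 0;1 .02 0 0;1 .02 0 0;1 .02 0 0;.7 0 1 0;0 0 1 0;0 0 1 0'
python3 -m creep '0 0 .5 0;0 0 0 0;0 0 0 0'
python3 - <<'E'
from h import *
o=ctrl.get_obs(); t=o["tool_pos"]; c=[.4971,-.1537]
print(delta([.4967,-.1537,.083]))
look("pics/d5.png",[*c,.1],(32,40),[(c,.0285,.08),(t,.031,t[2]+.012),(t,.019,t[2]-.046)])
E
```

```text
clock: 24.28
tool_pos: [0.499, 0.1979, 0.2056]
eef_rot: [-0.0, 0.714, -0.7, 0.0]
ft_force: [0.1, -0.8, -1.2]
opening: 0.0613
finger_force: 25.0
clock: 25.52
tool_pos: [0.4973, -0.0022, 0.2056]
eef_rot: [-0.0, 0.714, -0.7, -0.0]
ft_force: [0.2, 0.1, -1.7]
opening: 0.0613
finger_force: 25.0
clock: 26.78
tool_pos: [0.4973, -0.1558, 0.1449]
eef_rot: [-0.0, 0.714, -0.7, 0.0]
ft_force: [-0.3, -0.7, -1.3]
opening: 0.061
finger_force: 25.0
clock: 27.15
tool_pos: [0.4981, -0.155, 0.1363]
eef_rot: [-0.0, 0.714, -0.7, 0.0]
ft_force: [0.8, -0.2, -1.0]
opening: 0.061
finger_force: 25.0
[-0.06727677  0.07143585  2.66641879]
```

View pics/d5.png

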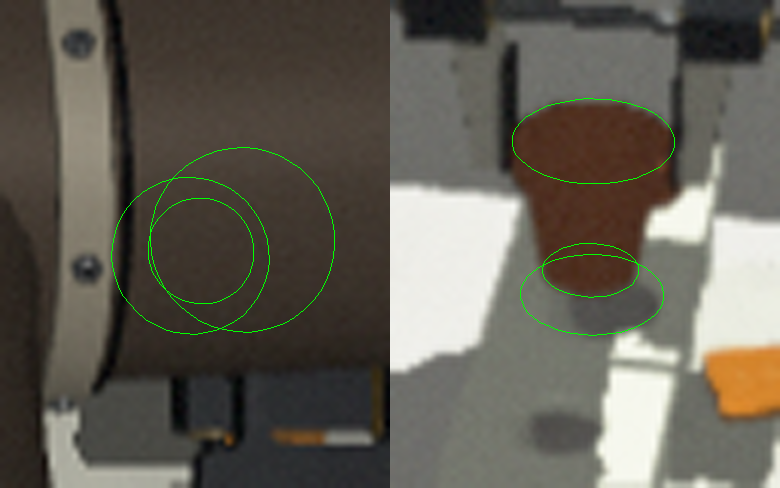

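Pot matches its model over the hole; lowering.

```bash
python3 -m creep '-.07 .05 .8 0;0 0 .6 0;0 0 .4 0;0 0 0 0';python3 -m creep '0 0 .4 0;0 0 .25 0;0 0 0 0'; python3 -m creep '0 0 .1 0;0 0 0 0'; python3 -m creep '0 0 .1 0;0 0 0 0'
```

```text
clock: 27.75
tool_pos: [0.4963, -0.1535, 0.0991]
eef_rot: [0.0, 0.714, -0.7, -0.0]
ft_force: [-0.7, -0.7, -0.4]
opening: 0.0612
finger_force: 25.0
clock: 28.12
tool_pos: [0.4962, -0.1535, 0.0861]
eef_rot: [0.0, 0.714, -0.7, -0.0]
ft_force: [-0.7, 0.1, -1.0]
opening: 0.0611
finger_force: 25.0
clock: 28.38
tool_pos: [0.4965, -0.1535, 0.0846]
eef_rot: [0.0, 0.714, -0.7, 0.0]
ft_force: [0.3, -0.1, -0.9]
opening: 0.0614
finger_force: 25.0
clock: 28.62
tool_pos: [0.4968, -0.1535, 0.083]
eef_rot: [-0.0, 0.714, -0.7, 0.0]
ft_force: [-1.2, 0.7, 4.0]
opening: 0.0615
finger_force: 25.0
```

```bash
python3 -m creep '0 0 .04 0;0 0 0 0'; python3 -m creep '0 0 0 0;0 0 0 0;0 0 0 0;0 0 0 0' .85; python3 -m creep '0 0 -.3 0;0 0 -1 0;0 0 -1 0;0 0 -1 0;0 0 -1 0;0 0 -.7 0;0 0 0 0' 1
python3 - <<'E'
from h import *
look("pics/d6.png",[.4968,-.19,.09],(30,40),[([.4968,-.1535],.031,.095),([.498,-.2388],.0275,.095)])
E
python3 -m creep '-1 0 0 0;-1 0 0 0;-1 0 0 0;-1 0 0 0;-1 0 0 0;-1 0 0 0;-1 0 0 0;-1 0 0 0;-1 0 0 0;-1 0 0 0'
python3 -m creep '-1 0 0 0;-1 0 0 0;-1 0 0 0;-1 0 0 0;-1 0 0 0;-1 0 0 0;-1 0 0 0;-1 0 0 0;-1 0 0 0;-1 0 0 0'
python3 -m creep '-1 0 0 0;-1 0 0 0;0 0 0 .96;0 0 1 0;0 0 1 0;0 0 0 0;0 0 0 0'
python3 - <<'E'
from h import *
print(delta([.489,.2876,.058]), rot(ctrl.get_obs()["eef_rot"]).round(3)[:,1])
look("pics/t2.png",[.489,.2876,.07],(30,40),[([.489,.2876],.0205,.07)])
a=cv2.imread("pics/d6.png")[:,390:];b=cv2.imread("pics/t2.png"); h=min(len(a),len(b)); cv2.imwrite("pics/d7.png",cv2.resize(np.hstack([a[:h],b[:h]]),None,fx=.68,fy=.68))
E
```

```text
clock: 28.88
tool_pos: [0.4968, -0.1535, 0.0829]
eef_rot: [-0.0, 0.714, -0.7, 0.0]
ft_force: [-3.4, 1.7, 11.0]
opening: 0.0612
finger_force: 25.0
clock: 29.38
tool_pos: [0.4965, -0.1535, 0.0816]
eef_rot: [0.0, 0.714, -0.7, -0.0]
ft_force: [-0.1, 0.2, -0.2]
opening: 0.0742
finger_force: 0.0
clock: 30.25
tool_pos: [0.4972, -0.1534, 0.1828]
eef_rot: [-0.001, 0.714, -0.7, 0.001]
ft_force: [0.4, 0.2, 0.7]
opening: 0.0875
finger_force: 0.0
clock: 31.6
tool_pos: [0.492, 0.047, 0.1807]
eef_rot: [0.001, 0.714, -0.7, -0.0]
ft_force: [0.1, -0.8, -1.2]
opening: 0.0875
finger_force: 0.0
clock: 32.85
tool_pos: [0.4887, 0.2478, 0.1817]
eef_rot: [-0.0, 0.714, -0.7, -0.0]
ft_force: [0.4, 0.4, 0.2]
opening: 0.0876
finger_force: 0.0
clock: 33.72
tool_pos: [0.4884, 0.287, 0.1425]
eef_rot: [0.0, -0.653, 0.757, -0.0]
ft_force: [-0.3, -1.4, 0.6]
opening: 0.0878
finger_force: 0.0
[-0.03252023 -0.02371369  4.22342226] [-0.989  0.147 -0.001]
```

View pics/d7.png

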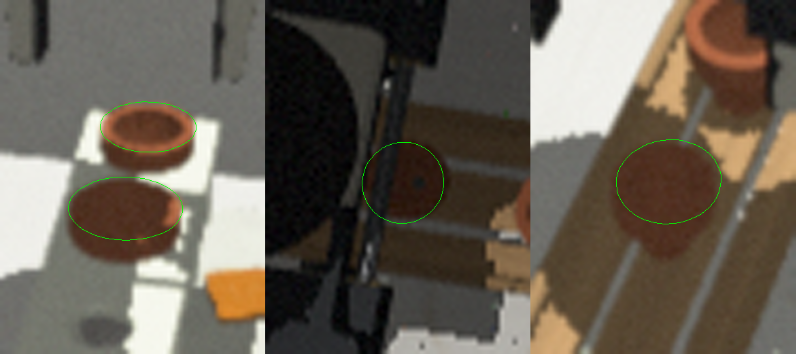

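Large and medium are both seated, and the tiny pot matches its estimate.

```bash
python3 -m creep '0 0 1 0;0 0 1 0;0 0 1 0;0 0 .7 0;0 0 .5 0;0 0 0 0;0 0 0 0' && python3 -m creep '0 0 0 0;0 0 0 0;0 0 0 0;0 0 0 0;0 0 0 0;0 0 0 0' .25 25 && python3 -m creep '0 0 -.3 0;0 0 -.5 0;0 0 -1 0;0 0 -1 0;0 0 -1 0;0 0 -1 0;0 0 -1 0;0 0 -.8 0;0 0 0 0'
```

```text
clock: 34.7
tool_pos: [0.4883, 0.2867, 0.0583]
eef_rot: [0.0, -0.653, 0.757, -0.0]
ft_force: [-0.2, 0.1, -0.6]
opening: 0.0874
finger_force: 0.0
clock: 35.45
tool_pos: [0.488, 0.2865, 0.0578]
eef_rot: [0.0, -0.653, 0.757, -0.0]
ft_force: [0.1, 0.8, 0.9]
opening: 0.0401
finger_force: 24.9
clock: 36.58
tool_pos: [0.4885, 0.287, 0.1913]
eef_rot: [0.001, -0.653, 0.757, 0.0]
ft_force: [-0.4, 0.5, -1.8]
opening: 0.0402
finger_force: 24.9
```

```bash
python3 -m creep '0 0 0 -.96;.5 0 0 0;1 0 0 0;1 0 0 0;1 0 0 0;1 0 0 0;1 0 0 0;1 0 0 0;1 0 0 0;1 0 0 0'
python3 -m creep '1 0 0 0;1 0 0 0;1 0 0 0;1 0 0 0;1 0 0 0;1 0 0 0;1 0 0 0;1 0 0 0;1 0 0 0;.2 0 1 0'
python3 -m creep '0 0 1 0;0 0 .8 0;0 0 .6 0;0 0 0 0;0 0 0 0'
python3 - <<'E'
from h import *
o=ctrl.get_obs(); t=o["tool_pos"]; c=[.4956,-.0673]
print(delta([.4953,-.0673,.083]))
look("pics/d8.png",[*c,.1],(32,40),[(c,.018,.08),(t,.0205,t[2]+.012),(t,.009,t[2]-.028)])
E
```

```text
clock: 37.83
tool_pos: [0.4913, 0.1152, 0.1898]
eef_rot: [-0.0, 0.714, -0.7, 0.0]
ft_force: [-0.4, 0.4, 0.2]
opening: 0.0405
finger_force: 24.9
clock: 39.08
tool_pos: [0.4958, -0.069, 0.1707]
eef_rot: [-0.001, 0.714, -0.701, 0.001]
ft_force: [-0.0, 0.7, -0.1]
opening: 0.0405
finger_force: 24.9
clock: 39.7
tool_pos: [0.4953, -0.0676, 0.1223]
eef_rot: [-0.0, 0.714, -0.7, 0.0]
ft_force: [-0.2, 0.2, -0.2]
opening: 0.0403
finger_force: 24.9
[-1.35694843e-02  6.20994384e-04  1.96515808e+00]
```

View pics/d8.png

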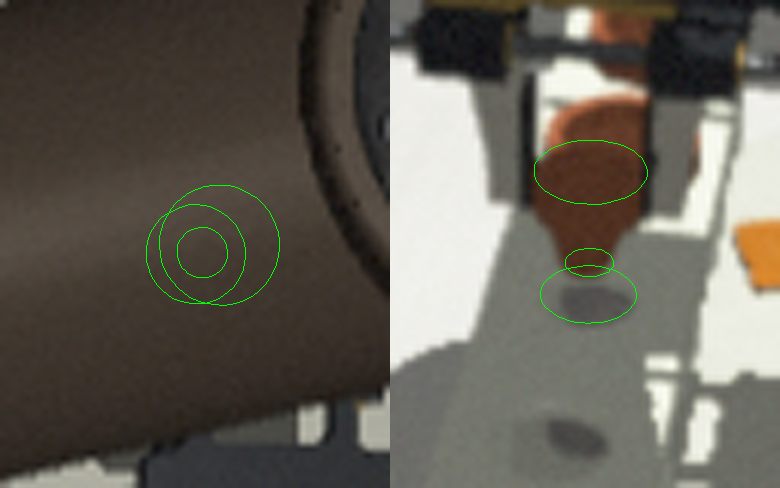

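Pot is over the hole; lowering.

```bash
python3 -m creep '0 0 .8 0;0 0 .5 0;0 0 0 0';python3 -m creep '0 0 .3 0;0 0 .2 0;0 0 0 0'; python3 -m creep '0 0 .1 0;0 0 0 0'; python3 -m creep '0 0 .06 0;0 0 0 0'
```

```text
clock: 40.17
tool_pos: [0.4945, -0.0675, 0.0953]
eef_rot: [0.001, 0.714, -0.7, -0.0]
ft_force: [0.1, -1.0, -1.0]
opening: 0.0406
finger_force: 24.9
clock: 40.55
tool_pos: [0.4947, -0.0675, 0.0855]
eef_rot: [0.0, 0.714, -0.7, -0.0]
ft_force: [-0.1, -0.7, -0.8]
opening: 0.0398
finger_force: 24.9
clock: 40.8
tool_pos: [0.4948, -0.0675, 0.0837]
eef_rot: [0.0, 0.714, -0.7, -0.0]
ft_force: [1.2, 0.4, 0.2]
opening: 0.0402
finger_force: 24.9
clock: 41.05
tool_pos: [0.4951, -0.0675, 0.0832]
eef_rot: [-0.0, 0.714, -0.7, 0.0]
ft_force: [-2.5, 0.3, 5.9]
opening: 0.0404
finger_force: 24.9
```

```bash
python3 -m creep '0 0 .04 0;0 0 0 0'; python3 -m creep '0 0 0 0;0 0 0 0;0 0 0 0;0 0 0 0' .65; python3 -m creep '0 0 -.3 0;0 0 -1 0;0 0 -1 0;0 0 -1 0;0 0 -1 0;0 0 -.7 0;0 0 0 0' 1
python3 - <<'E'
from h import *
look("pics/d9.png",[.495,-.0675,.09],(30,40),[([.495,-.0675],.0205,.095)])
E
python3 -m creep '-1 .05 0 0;-1 .05 0 0;-1 .05 0 0;-1 .05 0 0;-1 .05 0 0;-1 .05 0 0;-1 .05 0 0;-1 .05 0 0;-1 .05 0 0;-1 .05 0 0'
python3 -m creep '-1 .05 0 0;-1 .05 0 0;-1 .05 0 0;-.6 0 0 .96;0 0 1 0;0 0 1 0;0 0 0 0;0 0 0 0'
python3 - <<'E'
from h import *
print(delta([.4766,.2055,.064]), rot(ctrl.get_obs()["eef_rot"]).round(3)[:,1])
look("pics/t2.png",[.4766,.2055,.07],(30,40),[([.4766,.2055],.024,.076)])
a=cv2.imread("pics/d9.png")[:,390:];b=cv2.imread("pics/t2.png"); h=min(len(a),len(b)); cv2.imwrite("pics/d10.png",cv2.resize(np.hstack([a[:h],b[:h]]),None,fx=.68,fy=.68))
E
```

```text
clock: 41.3
tool_pos: [0.4951, -0.0675, 0.083]
eef_rot: [-0.0, 0.714, -0.7, 0.0]
ft_force: [-4.1, 1.8, 12.4]
opening: 0.0405
finger_force: 24.9
clock: 41.8
tool_pos: [0.4948, -0.0675, 0.0816]
eef_rot: [0.0, 0.714, -0.7, -0.0]
ft_force: [0.2, 0.4, 0.0]
opening: 0.0569
finger_force: 0.0
clock: 42.68
tool_pos: [0.4955, -0.0673, 0.1828]
eef_rot: [-0.001, 0.714, -0.7, 0.001]
ft_force: [0.8, 0.3, -0.5]
opening: 0.0871
finger_force: 0.0
clock: 44.02
tool_pos: [0.4805, 0.1328, 0.1808]
eef_rot: [0.001, 0.714, -0.7, -0.0]
ft_force: [0.6, -0.6, 0.2]
opening: 0.0875
finger_force: 0.0
clock: 45.02
tool_pos: [0.477, 0.2048, 0.1425]
eef_rot: [0.0, -0.653, 0.757, -0.0]
ft_force: [0.3, -0.2, -0.6]
opening: 0.0878
finger_force: 0.0
[-0.03248931  0.02633774  3.92296688] [-0.989  0.147 -0.001]
```

View pics/d10.png

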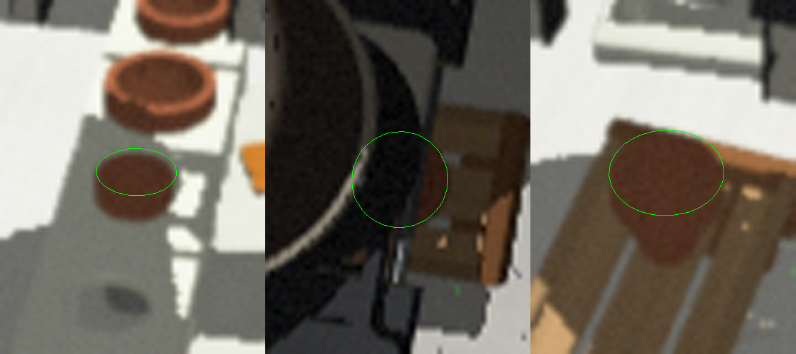

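Tiny is seated and small matches its estimate; grip it.

```bash
python3 -m creep '0 0 1 0;0 0 1 0;0 0 1 0;0 0 .6 0;0 0 .3 0;0 0 0 0;0 0 0 0' && python3 -m creep '0 0 0 0;0 0 0 0;0 0 0 0;0 0 0 0;0 0 0 0;0 0 0 0' .35 25 && python3 -m creep '0 0 -.3 0;0 0 -.5 0;0 0 -1 0;0 0 -1 0;0 0 -1 0;0 0 -1 0;0 0 -1 0;0 0 0 0'
python3 -m creep '0 0 0 -.96;.5 0 0 0;1 -.07 0 0;1 -.07 0 0;1 -.07 0 0;1 -.07 0 0;1 -.07 0 0;1 -.07 0 0;1 -.07 0 0;1 -.07 0 0'
python3 -m creep '.8 -.07 0 0;0 0 1 0;0 0 1 0;0 0 .5 0;0 0 0 0;0 0 0 0'
python3 - <<'E'
from h import *
o=ctrl.get_obs(); t=o["tool_pos"]; c=[.4937,.0186]
print(delta([.4934,.0186,.083]))
look("pics/d11.png",[*c,.1],(32,40),[(c,.0215,.08),(t,.024,t[2]+.012),(t,.012,t[2]-.034)])
E
```

```text
clock: 46.0
tool_pos: [0.477, 0.2045, 0.0644]
eef_rot: [0.001, -0.653, 0.757, -0.0]
ft_force: [-0.5, -1.1, 0.3]
opening: 0.0877
finger_force: 0.0
clock: 46.75
tool_pos: [0.4765, 0.2042, 0.0638]
eef_rot: [-0.0, -0.653, 0.757, -0.0]
ft_force: [0.2, -0.4, 0.7]
opening: 0.0472
finger_force: 25.0
clock: 47.75
tool_pos: [0.4774, 0.2048, 0.1819]
eef_rot: [0.002, -0.653, 0.757, -0.0]
ft_force: [0.0, -0.3, -1.0]
opening: 0.0471
finger_force: 25.0
clock: 49.0
tool_pos: [0.4911, 0.0328, 0.1798]
eef_rot: [-0.0, 0.714, -0.7, 0.0]
ft_force: [1.0, -0.2, -1.0]
opening: 0.0472
finger_force: 25.0
clock: 49.75
tool_pos: [0.4933, 0.0186, 0.1304]
eef_rot: [-0.0, 0.714, -0.7, 0.0]
ft_force: [-0.1, -0.6, -0.3]
opening: 0.0473
finger_force: 25.0
[-2.15863248e-04 -2.16621749e-03  2.37025762e+00]
```

View pics/d11.png

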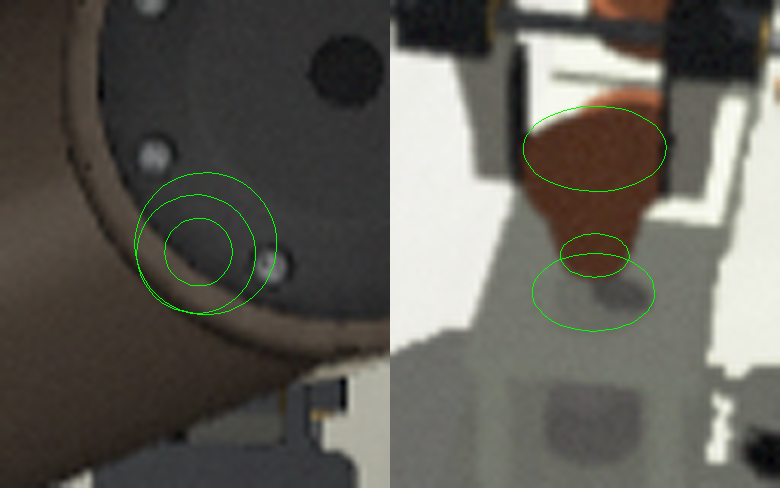

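Small is over its hole; lowering.

```bash
python3 -m creep '0 0 .9 0;0 0 .7 0;0 0 0 0';python3 -m creep '0 0 .4 0;0 0 .2 0;0 0 0 0'; python3 -m creep '0 0 .1 0;0 0 0 0'; python3 -m creep '0 0 .06 0;0 0 0 0'
```

```text
clock: 50.22
tool_pos: [0.4921, 0.0182, 0.0969]
eef_rot: [0.001, 0.714, -0.7, -0.0]
ft_force: [0.2, 0.0, -1.0]
opening: 0.0469
finger_force: 25.0
clock: 50.6
tool_pos: [0.4927, 0.0184, 0.0855]
eef_rot: [0.0, 0.714, -0.7, -0.0]
ft_force: [-0.1, -0.1, -0.6]
opening: 0.0468
finger_force: 25.0
clock: 50.85
tool_pos: [0.4928, 0.0185, 0.0838]
eef_rot: [-0.0, 0.714, -0.7, 0.0]
ft_force: [-0.3, -0.2, -1.3]
opening: 0.0473
finger_force: 25.0
clock: 51.1
tool_pos: [0.493, 0.0185, 0.0829]
eef_rot: [-0.0, 0.714, -0.7, 0.0]
ft_force: [-1.6, 0.5, 3.2]
opening: 0.0471
finger_force: 25.0
```

```bash
python3 -m creep '0 0 .04 0;0 0 0 0'; python3 -m creep '0 0 0 0;0 0 0 0;0 0 0 0;0 0 0 0' .72; python3 -m creep '0 0 -.3 0;0 0 -1 0;0 0 -1 0;0 0 -1 0;0 0 -1 0;0 0 -1 0;0 0 0 0' 1
python3 -m creep '-1 0 0 0;-1 0 0 0;-1 0 0 0;-1 0 0 0;-1 0 0 0;-1 0 0 0;-1 0 0 0;-1 0 0 0;-1 0 0 0;0 0 0 0'
python3 - <<'E'
from h import *
s=ctrl.grab_frame("side"); f=ctrl.grab_frame("top")
crop(s,225,90,120,140,4,"pics/t.png"); crop(f,272,180,75,131,4.275,"pics/t3.png"); 
a=cv2.imread("pics/t.png");b=cv2.resize(f["img"][185:240,275:445,::-1],(320,104),interpolation=cv2.INTER_CUBIC)
b=cv2.copyMakeBorder(b,0,a.shape[0]-104,0,0,cv2.BORDER_CONSTANT); cv2.imwrite("pics/end.png",np.hstack([a,b]))
E
```

```text
clock: 51.35
tool_pos: [0.493, 0.0185, 0.0827]
eef_rot: [-0.0, 0.714, -0.7, 0.0]
ft_force: [-5.2, 0.6, 9.9]
opening: 0.0471
finger_force: 25.0
clock: 51.85
tool_pos: [0.4928, 0.0185, 0.0816]
eef_rot: [0.0, 0.714, -0.7, -0.0]
ft_force: [-0.2, 0.6, -0.4]
opening: 0.0628
finger_force: 0.0
clock: 52.72
tool_pos: [0.4938, 0.0188, 0.1897]
eef_rot: [-0.002, 0.714, -0.7, 0.001]
ft_force: [0.1, 0.5, -0.9]
opening: 0.0874
finger_force: 0.0
clock: 53.98
tool_pos: [0.4893, 0.2001, 0.1876]
eef_rot: [0.0, 0.715, -0.7, 0.0]
ft_force: [0.3, 0.6, 0.2]
opening: 0.0879
finger_force: 0.0
```

View pics/end.png

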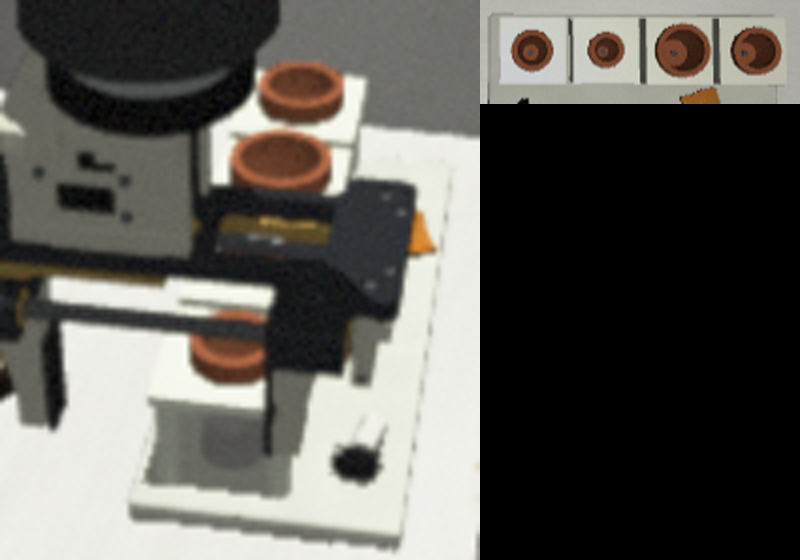

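The top view shows all four pots flat in their own bridges, and the gripper is clear of everything. Handing in.

```bash
python3 -c "
from workcell import ctrl
print(ctrl.finish_job())"
```

```text
the job is handed in; nothing more can be done
None
```

All four pots hang upright by their collars in their matching bridges, the medium pot was lifted out on its own first, and the job was handed in at about 54 s.

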